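Scrub the straw tumblers and make them up with lid and straw

ROBOT

A 6-joint arm with a two-finger parallel gripper is mounted at the origin on the work surface. World frame = base frame: x ahead of the robot, y to its left, z up, the work surface at z = 0. Lengths are in m, angles in rad, forces in N, time in s.
With the tool pointing down it reaches from about 0.3 to 0.875 m from the base axis. Payload 6.4 kg.
Tool frame: the origin (TCP) lies between the finger pads; the fingertips stand manip.tip_reach ahead of it and the grasp point (between the pads) lies 6 mm ahead of it (manip.tip_reach is the distance from the TCP to the fingertips, in m); z points along the fingers, y is the line along which they close (so a half turn about z gives the same grasp; the last joint's range is limited). The gripper opens to 88 mm and grips with 3 to 60 N. Pads are 18 mm wide; open, the fingers measure 123 mm over their backs; the gripper's body (75 mm by 187 mm) begins 45 mm behind the grasp point.
Start: joints at [-1.443, 0.181, 1.607, -0, 1.354, -0.206], TCP at [0.188, -0.543, 0.264] pointing down, gripper open.
Joint ranges: [-2.99, 2.99], [-0.89, 2.07], [0.3, 2.58], [-1.14, 4.28], [0, 2.63], [-3.12, 3.12]. Speed limits (rad/s): [2.57, 2.57, 3.01, 3.14, 3.14, 3.14].

INTERFACE

Orientations are given as a rotation vector (axis times angle).
In Python, from plant import manip gives the robot as it stands. The module is installed in compiled form; this text tells all that it offers.
- The arm moves only by the tool step_arm, never from a script. Its argument "steps" is one flat list of numbers, 7 for each row, row after row: the closure, from 0 (fully open) to 1 (shut), then the shift along the tool's x, y, z in mm, then the turn, a rotation vector about the tool's x, y, z in degrees. In form: [gripper, tx, ty, tz, wx, wy, wz, gripper, tx, ty, tz, wx, wy, wz, ...]. A call has 1 to 20 rows; each row shifts and turns the commanded pose from where the row before left it, along the tool's axes as they then stand; what a row does not reach is not made up. A row lasts 1/10 s, in which the tool goes at most 50 mm and 8.59 degrees, less where a joint would pass 70% of its speed; a pose out of reach is approached as far as the arm can. A call with a gripper value outside its range is refused whole. The fingers move at their own pace and stop on an object; "squeeze" is the grip in N (left out, the last holds). Time passes only in rows, so rows that do not move let the fingers close. It gives the time, the measured TCP pose, the force, the opening and the grip force at its end, in the units of the state.
- manip.get_obs(): the state, without advancing time (a new reading comes with each control period).
- manip.snapshot(name): name is "scene" or "top"; returns (picture, depth): 480x640x3 uint8, red, green, blue; 480x640 float32, m along the optical axis (not along the pixel's ray), 0 where there is no reading.
- manip.calibration(name): a dict with "fx", "fy", "cx", "cy" (pixels), "dist_coeffs" ([k1, k2, p1, p2, k3] as OpenCV has them; the pictures are not rectified), "R" (3x3) and "t" (3): a world point X has camera coordinates R X + t. Camera axes: x right, y down, z forward; pixel columns grow to the right and rows downward; lengths in m; the calibration is good to about 2 mm. A picture is of the moment at which its call begins. calibration takes no time and is no camera call.
- manip.hand_in(): hands the job in; it is judged then, once.
Trained networks look in the newest picture that a camera, given by its name, has taken for a name from the list of things; names that differ only in an ending like _2 or _b are one class to them, and where a whole thing is asked for, a point or a joint stands for the part that bears it (a point fixed in the world has none). Each returns a list of dicts, best first, with "score" (0 to 1); they miss things now and then, are a little off and sometimes report something else, mostly with a low value. They report only what shows in the picture. A call takes as long as a camera call. They do not tell look-alikes from the thing itself.
- manip.look_for(camera, target): "box" ([centre column, centre row, width, height] in pixels, round what is visible of it).
- manip.outline_of(camera, target): "mask" (480x640 bool, what is visible of it) and "box" ([centre column, centre row, width, height] in pixels, round what is visible of it).
The state is a dict: "clock": time; "joints": joint angles; "dq": joint speeds; "tau": joint torques, N m; "eef_pos": TCP position; "orientation": TCP orientation; "wrist_force": force on the tool from outside, world axes, zero at the start; "moment": the same for the moment, N m; "gripper_width": opening from 0.0 (shut) to 1.0 (fully open); "gripper_force": force on a finger pad.
Only numpy, scipy, OpenCV 4.12 (cv2) and the standard library are available. Lean on these libraries where they do the work, as an engineer would, in place of code of your own. Each camera call takes 0.05 s, during which the arm holds its last target. There are 200 camera calls.

TASK

Scrub the inside of every tumbler on the mat with the bottle brush, one after another from the robot's left to its right, going right down to the bottom, back up and down to the bottom again in each, and stand the brush back in its crock, handle up. Close every tumbler with a lid, fully seated, and put a straw down through the hole of each lid until it stands on the tumbler's floor; leave the tumblers standing upright on the counter, and do not disturb the soap bottle or the mug.

Things in the scene. Friction and masses are not known exactly. Their poses are not given: they have to be found in the camera images.
- tumbler_1: steel tumbler, open at the top, upright on the mat, 110 mm tall, outside 62 mm across at the foot, 68 mm at the rim, wall 3 mm, inside 56 mm across at the floor and 60 mm at the mouth, inner floor 8 mm above its underside, 0.26 kg. Origin: centre of its underside, z up its axis. tumbler_1 has the left place of the row as the robot sees it (largest y). One of the three may be absent
- tumbler_2: the same tumbler in the middle place of the row; may be absent
- tumbler_3: the same tumbler in the right place of the row as the robot sees it (smallest y); may be absent
- lid_1: grey plastic lid for any tumbler, right way up on the counter, nearer the robot than the tumblers: from its underside up, a plug ring 52 mm across (0 to 10 mm), a flange 68 mm across (10 to 16 mm), a round collar 26 mm across to take it by (16 to 34 mm); a 14 mm straw hole runs down the middle of it all. 0.05 kg. Origin: centre of its underside, z up
- lid_2: another such lid. All three lids are always there, so one may be left over. The plug goes loosely (about 3 mm of play all round) into a tumbler's mouth; when the flange rests on the rim the lid's origin is 100 mm, the collar's top 134 mm above the tumbler's origin
- lid_3: another such lid
- straw_1: stiff straight steel drinking straw, 10 mm across, 180 mm long, both ends tapered to 6 mm over the last 3 mm, 0.03 kg; stands upright in a hole of the straw stand with 140 mm showing above the wood. Origin: centre of its lower end, z up along it
- straw_2: another such straw. One may be left over in the stand. When it stands on a tumbler's floor its lower end is 8 mm, its upper end 188 mm above the tumbler's underside, 54 mm of it showing above the collar
- straw_3: another such straw
- straw_stand: pale wooden block, fixed, 175 x 60 x 50 mm, with three 12 mm holes, 40 mm deep, in a line along its own x axis at -55, 0 and +55 mm, a straw in each. Origin: centre of its underside, x along its length, within 0.35 rad of straight ahead. It stands on one side of the lids and the crock on the other; they trade sides between runs
- brush: bottle brush, 205 mm long, standing in the crock with its handle up (it may lean by up to 0.15 rad): white bristle head 46 mm across (0 to 96 mm above its lower end, a firm core 42 mm across), steel stem, round wooden handle 22 mm across (136 to 198 mm). 0.11 kg. Origin: centre of the bristles' lower end, z up towards the handle
- crock: round white ceramic crock, the brush's home, fixed, 80 mm across outside, 95 mm tall, wall 5 mm, inner floor 8 mm above its underside. Origin: centre of its underside, z up
- mat: thin grey drying mat under the tumblers, 190 x 500 mm, 1 mm thick, lies flat on the counter and gives no resistance. Origin: its centre
- soap_bottle: amber bottle, 64 mm across, 170 mm tall, loose, to the side of the tumblers: not part of the job. Origin: centre of its underside
- mug: blue ceramic mug, 84 mm across, 95 mm tall, loose, to the side of the tumblers: not part of the job. Origin: centre of its underside
Not all that is in view belongs to the job. What is shaped like the tumbler_1 but turquoise or yellow is not meant.

How it is judged:
On the way, in this order (a step that is already met when the one before it is completed fails the run):
1. brush down at the bottom of the left tumbler (z of brush in the frame of tumbler_1 between 0 and 0.03 m and horizontal distance between brush and tumbler_1 below 0.03 m), for 0.1 s.
2. brush drawn up from the bottom of the left tumbler (z of brush in the frame of tumbler_1 between 0.055 and 0.2 m and horizontal distance between brush and tumbler_1 below 0.03 m), for 0.1 s.
3. brush down at the bottom of the left tumbler a second time (all of step 1), for 0.1 s.
4. brush down at the bottom of the middle tumbler (z of brush in the frame of tumbler_2 between 0 and 0.03 m and horizontal distance between brush and tumbler_2 below 0.03 m), for 0.1 s.
5. brush drawn up from the bottom of the middle tumbler (z of brush in the frame of tumbler_2 between 0.055 and 0.2 m and horizontal distance between brush and tumbler_2 below 0.03 m), for 0.1 s.
6. brush down at the bottom of the middle tumbler a second time (all of step 4), for 0.1 s.
7. brush down at the bottom of the right tumbler (z of brush in the frame of tumbler_3 between 0 and 0.03 m and horizontal distance between brush and tumbler_3 below 0.03 m), for 0.1 s.
8. brush drawn up from the bottom of the right tumbler (z of brush in the frame of tumbler_3 between 0.055 and 0.2 m and horizontal distance between brush and tumbler_3 below 0.03 m), for 0.1 s.
9. brush down at the bottom of the right tumbler a second time (all of step 7), for 0.1 s.
At the end, for the whole second after the job is handed in: every tumbler stands upright (4.5 deg), at rest; on each a lid, centred within 8 mm, its origin 95 to 104 mm above the tumbler's; in each a straw through the lid, lower end under 25 mm above the tumbler's underside; brush in the crock, bristles down, end under 25 mm above its underside (angle between each of tumbler_1, tumbler_2, tumbler_3's own z axis and vertical below 0.08 rad and height (world z) of each of tumbler_1, tumbler_2, tumbler_3 below 0.01 m and linear speed of each of tumbler_1, tumbler_2, tumbler_3 below 0.02 m/s and ((z of lid_1 in the frame of tumbler_1 between 0.095 and 0.104 m and horizontal distance between lid_1 and tumbler_1 below 0.008 m and angle between the z axis of lid_1 and the z axis of tumbler_1, either way round below 0.1 rad) or (z of lid_2 in the frame of tumbler_1 between 0.095 and 0.104 m and horizontal distance between lid_2 and tumbler_1 below 0.008 m and angle between the z axis of lid_2 and the z axis of tumbler_1, either way round below 0.1 rad) or (z of lid_3 in the frame of tumbler_1 between 0.095 and 0.104 m and horizontal distance between lid_3 and tumbler_1 below 0.008 m and angle between the z axis of lid_3 and the z axis of tumbler_1, either way round below 0.1 rad)) and ((z of straw_1 in the frame of tumbler_1 between 0 and 0.025 m and horizontal distance between straw_1 and tumbler_1 below 0.032 m and angle between straw_1's own z axis and vertical below 0.4 rad and linear speed of straw_1 below 0.02 m/s) or (z of straw_2 in the frame of tumbler_1 between 0 and 0.025 m and horizontal distance between straw_2 and tumbler_1 below 0.032 m and angle between straw_2's own z axis and vertical below 0.4 rad and linear speed of straw_2 below 0.02 m/s) or (z of straw_3 in the frame of tumbler_1 between 0 and 0.025 m and horizontal distance between straw_3 and tumbler_1 below 0.032 m and angle between straw_3's own z axis and vertical below 0.4 rad and linear speed of straw_3 below 0.02 m/s)) and ((z of lid_1 in the frame of tumbler_2 between 0.095 and 0.104 m and horizontal distance between lid_1 and tumbler_2 below 0.008 m and angle between the z axis of lid_1 and the z axis of tumbler_2, either way round below 0.1 rad) or (z of lid_2 in the frame of tumbler_2 between 0.095 and 0.104 m and horizontal distance between lid_2 and tumbler_2 below 0.008 m and angle between the z axis of lid_2 and the z axis of tumbler_2, either way round below 0.1 rad) or (z of lid_3 in the frame of tumbler_2 between 0.095 and 0.104 m and horizontal distance between lid_3 and tumbler_2 below 0.008 m and angle between the z axis of lid_3 and the z axis of tumbler_2, either way round below 0.1 rad)) and ((z of straw_1 in the frame of tumbler_2 between 0 and 0.025 m and horizontal distance between straw_1 and tumbler_2 below 0.032 m and angle between straw_1's own z axis and vertical below 0.4 rad and linear speed of straw_1 below 0.02 m/s) or (z of straw_2 in the frame of tumbler_2 between 0 and 0.025 m and horizontal distance between straw_2 and tumbler_2 below 0.032 m and angle between straw_2's own z axis and vertical below 0.4 rad and linear speed of straw_2 below 0.02 m/s) or (z of straw_3 in the frame of tumbler_2 between 0 and 0.025 m and horizontal distance between straw_3 and tumbler_2 below 0.032 m and angle between straw_3's own z axis and vertical below 0.4 rad and linear speed of straw_3 below 0.02 m/s)) and ((z of lid_1 in the frame of tumbler_3 between 0.095 and 0.104 m and horizontal distance between lid_1 and tumbler_3 below 0.008 m and angle between the z axis of lid_1 and the z axis of tumbler_3, either way round below 0.1 rad) or (z of lid_2 in the frame of tumbler_3 between 0.095 and 0.104 m and horizontal distance between lid_2 and tumbler_3 below 0.008 m and angle between the z axis of lid_2 and the z axis of tumbler_3, either way round below 0.1 rad) or (z of lid_3 in the frame of tumbler_3 between 0.095 and 0.104 m and horizontal distance between lid_3 and tumbler_3 below 0.008 m and angle between the z axis of lid_3 and the z axis of tumbler_3, either way round below 0.1 rad)) and ((z of straw_1 in the frame of tumbler_3 between 0 and 0.025 m and horizontal distance between straw_1 and tumbler_3 below 0.032 m and angle between straw_1's own z axis and vertical below 0.4 rad and linear speed of straw_1 below 0.02 m/s) or (z of straw_2 in the frame of tumbler_3 between 0 and 0.025 m and horizontal distance between straw_2 and tumbler_3 below 0.032 m and angle between straw_2's own z axis and vertical below 0.4 rad and linear speed of straw_2 below 0.02 m/s) or (z of straw_3 in the frame of tumbler_3 between 0 and 0.025 m and horizontal distance between straw_3 and tumbler_3 below 0.032 m and angle between straw_3's own z axis and vertical below 0.4 rad and linear speed of straw_3 below 0.02 m/s)) and horizontal distance between brush and crock below 0.03 m and z of brush in the frame of crock between 0 and 0.025 m and angle between brush's own z axis and vertical below 0.35 rad); the robot touches nothing.
It fails at once if the soap bottle or the mug is moved by more than 30 mm or tipped (distance of any of soap_bottle, mug from where it was at the start of the episode above 0.03 m or angle between any of soap_bottle, mug's own z axis and vertical above 0.5 rad).
Of tumbler_1, tumbler_2, tumbler_3 only 2 to 3 are there at a start; the rules pass over those that are not, and their reading is None.
At some moment in a run one of tumbler_1, tumbler_2, tumbler_3 may be knocked a few centimetres aside while the robot is not near it.
It also fails if it takes over 210 s, if anything falls off the work surface, if the arm or the gripper's body presses on something with over 40 N, if the wrist force passes 120 N, or if a joint passes its speed limit or range.

## Working session

There is one attempt and no reset: what is moved stays moved. The work goes in short steps, Python scripts to look and compute and a tool call to move; the robot and the scene stay as the last step left them, time stands still between calls to the robot, and variables do not carry over. Pictures are saved under pics/ and viewed, at most 14 in all, crops included, and the job is handed in when it is done.

Besides the shell and the picture viewer there is one more tool, called after ">>>" as name(argument=value, ...), one argument or row to a line, values as JSON. step_arm: Moves the arm, as the interface text tells. Its arguments: {"type":"object","properties":{"steps":{"type":"array"},"squeeze":{"type":"number"}},"required":["steps"]}

```bash
mkdir -p pics
cat > h.py <<'E'
import numpy as np, cv2
from plant import manip
from scipy.spatial.transform import Rotation as Ro
def cal(n):
    c=manip.calibration(n); K=np.array([[c['fx'],0,c['cx']],[0,c['fy'],c['cy']],[0,0,1.]])
    return K,np.array(c['dist_coeffs'],float),np.array(c['R']),np.array(c['t']).ravel()
def cloud(n,d):
    K,D,R,t=cal(n); v,u=np.mgrid[0:480,0:640]
    p=cv2.undistortPoints(np.stack([u,v],-1).reshape(-1,1,2).astype(float),K,D).reshape(480,640,2)
    X=np.dstack([p[...,0]*d,p[...,1]*d,d])
    W=(X-t)@R
    W[d<=0]=np.nan
    return W
def proj(n,P):
    K,D,R,t=cal(n); return cv2.projectPoints(np.array(P,float).reshape(-1,1,3),cv2.Rodrigues(R)[0],t,K,D)[0].reshape(-1,2)
def st():
    o=manip.get_obs(); print({k:np.round(o[k],3).tolist() for k in ('clock','joints','eef_pos','wrist_force','gripper_width','gripper_force')}); print(np.round(Ro.from_rotvec(o['orientation']).as_matrix(),3).tolist())
E
python3 - <<'E'
from h import *
st(); print(manip.tip_reach)
ims=[]
for n in ('scene','top'):
    im,d=manip.snapshot(n); cv2.imwrite(f'pics/{n}0.png',im[...,::-1]); np.save(n+'0.npy',d)
    print(n,[np.round(x,3).tolist() for x in cal(n)])
    W=cloud(n,d); np.save(n+'W0.npy',W)
    for tg in ('tumbler_1','lid_1','straw_1','brush','crock','straw_stand','soap_bottle','mug'):
        for r in manip.outline_of(n,tg):
            m=r['mask']; p=W[m]; p=p[~np.isnan(p[:,0])]
            if len(p): print(tg,round(r['score'],2),np.round(r['box']),'med',np.round(np.median(p,0),3),'zmax',np.round(np.percentile(p[:,2],98),3))
E
```

```text
{'clock': 0.0, 'joints': [-1.443, 0.182, 1.608, 0.0, 1.354, -0.206], 'eef_pos': [0.188, -0.543, 0.263], 'wrist_force': [0.823, -0.797, 0.028], 'gripper_width': 1.002, 'gripper_force': 0.0}
[[0.945, 0.328, -0.0], [0.328, -0.945, 0.002], [0.0, -0.002, -1.0]]
0.025
scene [[[466.322, 0.0, 326.488], [0.0, 466.322, 241.875], [0.0, 0.0, 1.0]], [-0.03, 0.0, 0.0, 0.0, 0.0], [[0.427, 0.904, -0.002], [0.748, -0.355, -0.561], [-0.508, 0.238, -0.828]], [-0.246, -0.406, 1.326]]
tumbler_1 0.89 [405. 300.  48.  57.] med [0.772 0.066 0.072] zmax 0.112
tumbler_1 0.82 [415. 213.  36.  57.] med [0.611 0.193 0.075] zmax 0.112
tumbler_1 0.7 [497. 253.  42.  56.] med [0.766 0.296 0.079] zmax 0.112
tumbler_1 0.7 [464. 152.  37.  50.] med [0.495 0.401 0.076] zmax 0.112
tumbler_1 0.65 [338. 242.  34.  57.] med [0.599 0.013 0.075] zmax 0.112
tumbler_1 0.62 [464. 280.  49.  53.] med [0.79  0.191 0.073] zmax 0.112
tumbler_1 0.25 [347. 273. 239. 134.] med [ 0.627 -0.03   0.002] zmax 0.005
lid_1 0.94 [306. 201.  23.  20.] med [0.437 0.019 0.018] zmax 0.036
lid_1 0.61 [243. 233.  36.  24.] med [ 0.459 -0.153  0.018
[... 1588 characters left out ...]
4 [313. 301.  31.  24.] med [0.43  0.02  0.017] zmax 0.036
lid_1 0.57 [380. 293.  29.  31.] med [ 0.452 -0.154  0.017] zmax 0.038
straw_1 0.59 [442. 321.  15.  10.] med [ 0.38  -0.286  0.14 ] zmax 0.192
straw_1 0.4 [449. 301.  17.   9.] med [ 0.432 -0.301  0.135] zmax 0.194
brush 0.75 [200. 279.  22.  20.] med [0.475 0.289 0.104] zmax 0.217
crock 0.69 [455. 274.  19.   8.] med [ 0.484 -0.316  0.143] zmax 0.192
crock 0.56 [201. 275.  39.  38.] med [0.48  0.292 0.066] zmax 0.101
straw_stand 0.55 [441. 303.  40.  72.] med [ 0.429 -0.298  0.05 ] zmax 0.057
soap_bottle 0.6 [454. 273.  17.  10.] med [ 0.485 -0.316  0.132] zmax 0.192
mug 0.59 [170. 209.  52.  35.] med [0.655 0.39  0.042] zmax 0.099
```

View pics/scene0.png

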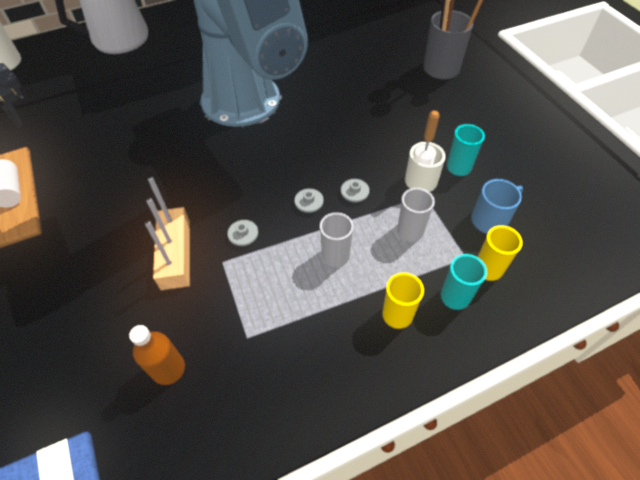

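View pics/top0.png

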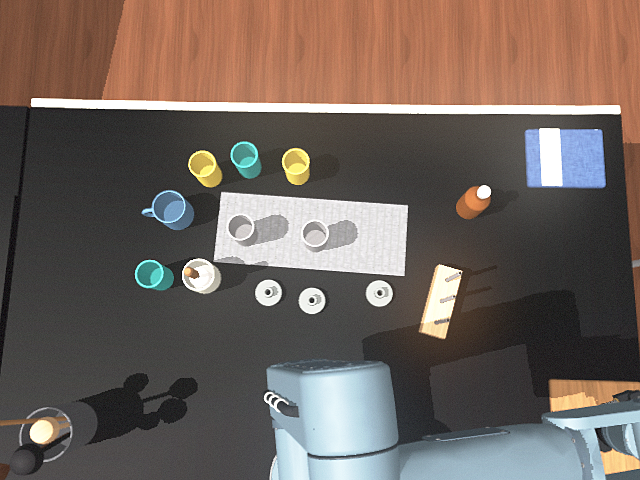

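The scene shows two grey tumblers on the mat (scene 415,213 and 338,242), so the right one is absent. There are three lids. The brush leans in the crock at (425,165), the straws are on the robot's right, and the turquoise and yellow cups are off the mat. Next, precise positions.

```bash
cat >> h.py <<'E'
from scipy.optimize import least_squares
def sel(W,c,r,z0,z1):
    P=W.reshape(-1,3); P=P[~np.isnan(P[:,0])]
    return P[(np.hypot(P[:,0]-c[0],P[:,1]-c[1])<r)&(P[:,2]>z0)&(P[:,2]<z1)]
def disc(P,r):  # centre of annulus/circle of outer radius r, points on/within (robust): min enclosing circle-ish
    (x,y),R=cv2.minEnclosingCircle(P[:,:2].astype(np.float32)); return np.array([x,y]),R
def ring(P,r):
    f=lambda c:np.hypot(P[:,0]-c[0],P[:,1]-c[1])-r
    return least_squares(f,P[:,:2].mean(0),loss='soft_l1',f_scale=.002).x
def axis(P):
    m=P.mean(0); u=np.linalg.svd(P-m)[2][0]; return m,u*np.sign(u[2])
E
python3 - <<'E'
from h import *
for n in ('scene','top'):
    W=np.load(n+'W0.npy'); print(n)
    for c in ((.607,.2),(.598,.015)):
        P=sel(W,c,.05,.106,.118); d,R=disc(P,0); print('tum',len(P),ring(P,.0325).round(4),d.round(4),round(R,4),P[:,2].mean().round(4))
    for c in ((.437,.02),(.455,-.153),(.455,.13)):
        P=sel(W,c,.05,.008,.024); Q=sel(W,c,.03,.030,.04); print('lid',len(P),P[:,:2].mean(0).round(4),disc(P,0),'collar',len(Q),Q[:,:2].mean(0).round(4),disc(Q,0),Q[:,2].mean().round(4))
    for c in ((.385,-.289),(.437,-.303),(.489,-.318)):
        P=sel(W,c,.022,.07,.2); m,u=axis(P); print('straw',len(P),m.round(4),u.round(3),'top',P[P[:,2]>P[:,2].max()-.01].mean(0).round(4), 'at z.05', (m+u*(.05-m[2])/u[2]).round(4),'at .19',(m+u*(.19-m[2])/u[2]).round(4))
    P=sel(W,(.48,.29),.08,.145,.23); m,u=axis(P); print('brush',len(P),m.round(4),u.round(3),P[:,2].max(),'top',P[P[:,2]>P[:,2].max()-.01].mean(0).round(4),'at .1',(m+u*(.1-m[2])/u[2]).round(4),'at0',(m+u*(.01-m[2])/u[2]).round(4))
    P=sel(W,(.485,.292),.055,.088,.1); print('crock',len(P),ring(P,.0375).round(4),disc(P,0))
    P=sel(W,(.435,-.303),.12,.047,.06); print('stand',cv2.minAreaRect(P[:,:2].astype(np.float32)))
E
```

```text
scene
tum 227 [0.6031 0.1985] [0.6024 0.1992] 0.0356 0.1104
tum 237 [0.5901 0.0148] [0.5896 0.0151] 0.0349 0.1104
lid 429 [0.4363 0.0191] (array([0.43175936, 0.0221903 ]), 0.03565887361764908) collar 73 [0.432  0.0205] (array([0.43239546, 0.02154452]), 0.01395894680172205) 0.0344
lid 510 [ 0.4579 -0.1519] (array([ 0.45439619, -0.15146132]), 0.035206399857997894) collar 83 [ 0.4538 -0.1511] (array([ 0.45335644, -0.15054509]), 0.014062896370887756) 0.034
lid 423 [0.455  0.1308] (array([0.44953015, 0.13299292]), 0.035088930279016495) collar 70 [0.4512 0.1331] (array([0.45068255, 0.13206935]), 0.014251258224248886) 0.0343
straw 219 [ 0.3851 -0.2889  0.1367] [-0.004 -0.01   1.   ] top [ 0.3837 -0.2898  0.1872] at z.05 [ 0.3854 -0.2881  0.05  ] at .19 [ 0.3849 -0.2895  0.19  ]
straw 228 [ 0.4375 -0.3034  0.1356] [ 0.009 -0.011  1.   ] top [ 0.4367 -0.304   0.1884] at z.05 [ 0.4368 -0.3025  0.05  ] at .19 [ 0.438 -0.304  0.19 ]
straw 232 [ 0.49   -0.318   0.1373] [-0.009 -0.003  1.   ] top [ 0.4885 -0.3182  0.1892] at z.05 [ 0.4908 -0.3177  0.05  ] at .19 [ 0.4896 -0.3182  0.19  ]
brush 287
[... 1073 characters left out ...]
  0.05  ] at .19 [ 0.3804 -0.2877  0.19  ]
straw 59 [ 0.4325 -0.3018  0.1492] [ 0.008 -0.025  1.   ] top [ 0.4333 -0.3037  0.1893] at z.05 [ 0.4318 -0.2993  0.05  ] at .19 [ 0.4328 -0.3029  0.19  ]
straw 67 [ 0.4847 -0.3168  0.1447] [ 0.014 -0.023  1.   ] top [ 0.4859 -0.3195  0.1886] at z.05 [ 0.4833 -0.3146  0.05  ] at .19 [ 0.4853 -0.3179  0.19  ]
brush 128 [0.4766 0.2919 0.195 ] [0.056 0.11  0.992] 0.221354081891061 top [0.4788 0.295  0.2148] at .1 [0.4713 0.2814 0.1   ] at0 [0.4662 0.2715 0.01  ]
crock 285 [0.4849 0.2998] (array([0.48457667, 0.2987099 ]), 0.040398284792900085)
stand ((0.4333854019641876, -0.3046264052391052), (0.0607844740152359, 0.17468619346618652), 74.49588775634766)
```

```bash
cat >> h.py <<'E'
def cyl(Ps,r,off=None,x0=None):
    """axis of cylinder radius r through point clouds Ps (one per camera); axis = a + b*(z-z0). returns a(xy),b(xy),z0; small per-camera shifts"""
    z0=np.mean([p[:,2].mean() for p in Ps]); a0=np.mean([p[:,:2].mean(0) for p in Ps],0)
    def f(v):
        a,b=v[:2],v[2:4]; o=[]; u=np.r_[b,1]/np.sqrt(1+b@b)
        for i,p in enumerate(Ps):
            q=p-np.r_[a,z0]; s=v[4:6]*(1-2*i) if len(Ps)>1 else 0*a
            q=q-np.r_[s,0]
            e=np.linalg.norm(q-np.outer(q@u,u),axis=1)-r
            o.append(e/np.sqrt(len(p))*10)
        return np.r_[np.concatenate(o),v[4:6]*2]
    v=least_squares(f,np.r_[a0,0,0,0,0],loss='soft_l1',f_scale=.003).x
    return v[:2],v[2:4],z0,v[4:6]
E
python3 - <<'E'
from h import *
Ps=[sel(np.load(n+'W0.npy'),(.48,.292),.04,.150,.205) for n in ('scene','top')]
a,b,z0,s=cyl(Ps,.011); print(a.round(4),b.round(3),z0,s,[len(p) for p in Ps])
for i in (0,1):
  print(cyl([Ps[i]],.011))
for z in (.01,.1,.18,.21): print(z,(a+b*(z-z0)).round(4))
E
```

```text
[0.4795 0.2968] [-0.009  0.005] 0.1784929754707085 [6.04819444e-04 6.50682028e-05] [205, 57]
(array([0.48013735, 0.29683057]), array([-0.00645638,  0.00953535]), np.float64(0.1791163297970093), array([0., 0.]))
(array([0.47888395, 0.29668694]), array([-0.00949546,  0.00203961]), np.float64(0.17786962114440769), array([0., 0.]))
0.01 [0.481  0.2959]
0.1 [0.4802 0.2964]
0.18 [0.4795 0.2968]
0.21 [0.4792 0.2969]
```

>>> step_arm(
  steps=[0, 0, 0, 0, 0, 0, 7, 0, 0, 0, -30, 0, 0, 7, 0, 0, 0, -30, 0, 0, 5],
)

```text
clock: 1.2
eef_pos: [0.1883, -0.5426, 0.3233]
orientation: [-3.139, 0.004, 0.001]
wrist_force: [0.9, -0.1, 0.3]
gripper_width: 1.002
gripper_force: 0.0
```

>>> step_arm(
  steps=[0, 7, -20, 0, 0, 0, 0, 0, 14, -41, 0, 0, 0, 0, 0, 14, -41, 0, 0, 0, 0, 0, 14, -41, 0, 0, 0, 0, 0, 14, -41, 0, 0, 0, 0, 0, 14, -41, 0, 0, 0, 0, 0, 14, -41, 0, 0, 0, 0, 0, 14, -41, 0, 0, 0, 0, 0, 14, -41, 0, 0, 0, 0, 0, 14, -41, 0, 0, 0, 0, 0, 14, -41, 0, 0, 0, 0, 0, 14, -41, 0, 0, 0, 0, 0, 14, -41, 0, 0, 0, 0, 0, 14, -41, 0, 0, 0, 0, 0, 14, -41, 0, 0, 0, 0, 0, 14, -41, 0, 0, 0, 0, 0, 14, -41, 0, 0, 0, 0, 0, 14, -41, 0, 0, 0, 0, 0, 14, -41, 0, 0, 0, 0, 0, 14, -41, 0, 0, 0, 0],
)

```text
clock: 3.2
eef_pos: [0.4599, 0.2584, 0.3238]
orientation: [3.142, 0.004, 0.001]
wrist_force: [0.8, -0.5, 0.8]
gripper_width: 0.999
gripper_force: 0.0
```

>>> step_arm(
  steps=[0, 14, -30, 0, 0, 0, 0, 0, 4, -10, 0, 0, 0, 0, 0, 0, 0, 0, 0, 0, 0, 0, 0, 0, 0, 0, 0, 0],
)

```text
clock: 3.6
eef_pos: [0.4772, 0.2955, 0.3235]
orientation: [3.141, 0.003, -0.001]
wrist_force: [0.7, -0.8, 0.5]
gripper_width: 1.001
gripper_force: 0.0
```

>>> step_arm(
  steps=[0, 2, -1, 20, 0, 0, 0, 0, 0, 0, 30, 0, 0, 0, 0, 0, 0, 30, 0, 0, 0, 0, 0, 0, 30, 0, 0, 0, 0, 0, 0, 29, 0, 0, 0, 0, 0, 0, 0, 0, 0, 0, 1, 0, 0, 0, 0, 0, 0, 1, 0, 0, 0, 0, 0, 0, 1, 0, 0, 0, 0, 0, 0, 1, 0, 0, 0, 0, 0, 0, 1, 0, 0, 0, 0, 0, 0, 1, 0, 0, 0, 0, 0, 0, 1, 0, 0, 0, 0, 0, 0, 1, 0, 0, 0, 0, 0, 0],
  squeeze=25,
)

```text
clock: 5.0
eef_pos: [0.4795, 0.2974, 0.1847]
orientation: [3.142, 0.004, -0.0]
wrist_force: [0.4, 0.1, 0.8]
gripper_width: 0.297
gripper_force: 0.0
```

>>> step_arm(
  steps=[1, 0, 0, 0, 0, 0, 0, 1, 0, 0, 0, 0, 0, 0, 1, 0, 0, 0, 0, 0, 0, 1, 0, 0, -15, 0, 0, 0, 1, 0, 0, -25, 0, 0, 0, 1, 0, 0, -30, 0, 0, 0, 1, 0, 0, -30, 0, 0, 0, 1, 0, 0, -30, 0, 0, 0, 1, 0, 0, -20, 0, 0, 0, 1, 0, 0, 0, 0, 0, 0],
)

```text
clock: 6.0
eef_pos: [0.481, 0.2979, 0.3394]
orientation: [-3.139, -0.004, -0.011]
wrist_force: [-0.3, -0.4, -0.6]
gripper_width: 0.242
gripper_force: 25.0
```

```bash
cat > chk.py <<'E'
from h import *
import sys
def shots(tag=None,cams=('scene','top')):
    o={}
    for n in cams:
        im,d=manip.snapshot(n); o[n]=cloud(n,d)
        if tag: cv2.imwrite(f'pics/{n}_{tag}.png',im[...,::-1])
    return o
def tums(S,cs=((.602,.199),(.589,.014)),z0=.106,z1=.118):
    for c in cs:
        r=[]
        for n in S:
            P=sel(S[n],c,.06,z0,z1)
            r.append(ring(P,.0325) if len(P)>30 else [np.nan]*2)
        print('tum',np.round(r,4).tolist(),'mean',np.round(np.nanmean(r,0),4))
E
python3 - <<'E'
from chk import *
st(); S=shots('brush'); tums(S)
p=np.array(manip.get_obs()['eef_pos'])
Ps=[sel(S[n],p,.05,p[2]-.17,p[2]-.09) for n in S]  # bristles
print([len(q) for q in Ps]); Ps=[q for q in Ps if len(q)>30]
a,b,z0,s=cyl(Ps,.022); print('bristle axis',a.round(4),b.round(3),round(z0,3),s,[round(q[:,2].min(),3) for q in Ps])
E
```

```text
{'clock': 6.0, 'joints': [0.345, 0.102, 1.543, 0.0, 1.489, 1.913], 'eef_pos': [0.481, 0.298, 0.339], 'wrist_force': [-0.32, -0.374, -0.565], 'gripper_width': 0.242, 'gripper_force': 24.994}
[[1.0, 0.002, 0.007], [0.002, -1.0, 0.003], [0.007, -0.003, -1.0]]
tum [[0.603, 0.1985], [0.6008, 0.1993]] mean [0.6019 0.1989]
tum [[0.5903, 0.0147], [0.5884, 0.0137]] mean [0.5893 0.0142]
[605, 82]
bristle axis [0.4806 0.2985] [-0.006 -0.006] 0.21 [0.00095888 0.00069679] [np.float64(0.166), np.float64(0.169)]
```

>>> step_arm(
  steps=[1, 11, 10, 0, 0, 0, 0, 1, 20, 17, 0, 0, 0, 0, 1, 25, 20, 0, 0, 0, 0, 1, 25, 20, 0, 0, 0, 0, 1, 20, 17, 0, 0, 0, 0, 1, 14, 12, 0, 0, 0, 0, 1, 6, 4, 0, 0, 0, 0, 1, 0, 0, 0, 0, 0, 0, 1, 0, 0, 0, 0, 0, 0],
)

```text
clock: 7.0
eef_pos: [0.6002, 0.1982, 0.3343]
orientation: [-3.141, -0.004, 0.002]
wrist_force: [0.3, 0.5, -1.0]
gripper_width: 0.239
gripper_force: 25.0
```

```bash
cat >> chk.py <<'E'
def brush(S):
    o=manip.get_obs(); p=np.array(o['eef_pos']); print(o['clock'],p.round(4),np.round(o['orientation'],3))
    Ps=[sel(S[n],p,.035,p[2]-.165,p[2]-.085) for n in S]
    Ps=[q for q in Ps if len(q)>30]
    a,b,z0,s=cyl(Ps,.022); zb=p[2]-.176; print('bristle bottom',(a+b*(zb-z0)).round(4),'zb',zb.round(4),'tilt',b.round(3),s.round(4))
E
python3 - <<'E'
from chk import *
S=shots(); tums(S); brush(S)
E
```

```text
tum [[0.6032, 0.1985], [0.6011, 0.2004]] mean [0.6021 0.1994]
tum [[0.5902, 0.0148], [0.5884, 0.0137]] mean [0.5893 0.0143]
7.1 [0.6001 0.1986 0.3348] [-3.141 -0.006  0.   ]
bristle bottom [0.5989 0.199 ] zb 0.1588 tilt [ 0.014 -0.003] [0.0003 0.0001]
```

>>> step_arm(
  steps=[1, 2, 0, 20, 0, 0, 0, 1, 0, 0, 20, 0, 0, 0, 1, 0, 0, 20, 0, 0, 0, 1, 0, 0, 22, 0, 0, 0, 1, 0, 0, 25, 0, 0, 0, 1, 0, 0, 20, 0, 0, 0, 1, 0, 0, 15, 0, 0, 0, 1, 0, 0, 0, 0, 0, 0, 1, 0, 0, 0, 0, 0, 0, 1, 0, 0, 0, 0, 0, 0],
)

```text
clock: 8.1
eef_pos: [0.6036, 0.198, 0.1944]
orientation: [-3.141, -0.004, -0.004]
wrist_force: [-0.4, -0.7, -1.0]
gripper_width: 0.238
gripper_force: 25.0
```

>>> step_arm(
  steps=[1, 0, 0, 2, 0, 0, 0, 1, 0, 0, 0, 0, 0, 0, 1, 0, 0, -25, 0, 0, 0, 1, 0, 0, -25, 0, 0, 0, 1, 0, 0, -20, 0, 0, 0, 1, 0, 0, 0, 0, 0, 0, 1, 0, 0, 0, 0, 0, 0, 1, 0, 0, 0, 0, 0, 0, 1, 0, 0, 20, 0, 0, 0, 1, 0, 0, 25, 0, 0, 0, 1, 0, 0, 25, 0, 0, 0, 1, 0, 0, 0, 0, 0, 0, 1, 0, 0, 0, 0, 0, 0, 1, 0, 0, 0, 0, 0, 0, 1, 0, 0, 0, 0, 0, 0],
)

```text
clock: 9.6
eef_pos: [0.6034, 0.1977, 0.1919]
orientation: [-3.141, -0.003, -0.003]
wrist_force: [-0.9, -0.0, -1.8]
gripper_width: 0.237
gripper_force: 25.0
```

>>> step_arm(
  steps=[1, 0, 0, -20, 0, 0, 0, 1, 0, 0, -25, 0, 0, 0, 1, 0, 0, -25, 0, 0, 0, 1, 0, 0, -25, 0, 0, 0, 1, 0, 0, -25, 0, 0, 0, 1, 0, 0, -20, 0, 0, 0, 1, -2, 25, 0, 0, 0, 0, 1, -2, 35, 0, 0, 0, 0, 1, -2, 35, 0, 0, 0, 0, 1, -2, 35, 0, 0, 0, 0, 1, -2, 30, 0, 0, 0, 0, 1, -2, 18, 0, 0, 0, 0, 1, 0, 6, 0, 0, 0, 0, 1, 0, 0, 0, 0, 0, 0, 1, 0, 0, 0, 0, 0, 0],
)

```text
clock: 11.1
eef_pos: [0.5913, 0.0144, 0.3311]
orientation: [-3.141, -0.004, -0.001]
wrist_force: [-0.1, 0.5, -1.1]
gripper_width: 0.241
gripper_force: 25.0
```

Run:
```python
from chk import *
S=shots(); tums(S); brush(S)
```

```text
tum [[0.6028, 0.1985], [0.6009, 0.199]] mean [0.6018 0.1987]
tum [[0.5901, 0.0149], [0.5891, 0.013]] mean [0.5896 0.014 ]
11.2 [0.5913 0.0148 0.3309] [-3.141 -0.006 -0.   ]
bristle bottom [0.5907 0.014 ] zb 0.1549 tilt [0.007 0.006] [-0.0001  0.0007]
```

Well aligned (1 mm). Down 139, up 70, down 70, up.

>>> step_arm(
  steps=[1, -1, 0, 20, 0, 0, 0, 1, 0, 0, 20, 0, 0, 0, 1, 0, 0, 20, 0, 0, 0, 1, 0, 0, 22, 0, 0, 0, 1, 0, 0, 25, 0, 0, 0, 1, 0, 0, 20, 0, 0, 0, 1, 0, 0, 12, 0, 0, 0, 1, 0, 0, 0, 0, 0, 0, 1, 0, 0, 0, 0, 0, 0, 1, 0, 0, 0, 0, 0, 0, 1, 0, 0, 0, 0, 0, 0],
)

```text
clock: 12.3
eef_pos: [0.591, 0.0135, 0.1931]
orientation: [3.141, 0.004, 0.004]
wrist_force: [0.3, 0.2, -2.1]
gripper_width: 0.237
gripper_force: 25.0
```

>>> step_arm(
  steps=[1, 0, 0, -20, 0, 0, 0, 1, 0, 0, -25, 0, 0, 0, 1, 0, 0, -25, 0, 0, 0, 1, 0, 0, 0, 0, 0, 0, 1, 0, 0, 0, 0, 0, 0, 1, 0, 0, 0, 0, 0, 0, 1, 0, 0, 20, 0, 0, 0, 1, 0, 0, 25, 0, 0, 0, 1, 0, 0, 25, 0, 0, 0, 1, 0, 0, 0, 0, 0, 0, 1, 0, 0, 0, 0, 0, 0, 1, 0, 0, 0, 0, 0, 0, 1, 0, 0, 0, 0, 0, 0],
)

```text
clock: 13.6
eef_pos: [0.591, 0.0135, 0.1932]
orientation: [3.141, 0.004, 0.004]
wrist_force: [-0.3, -0.3, -2.1]
gripper_width: 0.24
gripper_force: 25.0
```

>>> step_arm(
  steps=[1, 0, 0, -20, 0, 0, 0, 1, 0, 0, -25, 0, 0, 0, 1, 0, 0, -25, 0, 0, 0, 1, 0, 0, -25, 0, 0, 0, 1, 0, 0, -25, 0, 0, 0, 1, 0, 0, -25, 0, 0, 0, 1, -6, -18, 0, 0, 0, 0, 1, -12, -33, 0, 0, 0, 0, 1, -13, -35, 0, 0, 0, 0, 1, -13, -35, 0, 0, 0, 0, 1, -13, -35, 0, 0, 0, 0, 1, -13, -35, 0, 0, 0, 0, 1, -13, -35, 0, 0, 0, 0, 1, -12, -33, 0, 0, 0, 0, 1, -7, -20, 0, 0, 0, 0, 1, -3, -7, 0, 0, 0, 0, 1, 0, 0, 0, 0, 0, 0, 1, 0, 0, 0, 0, 0, 0],
)

```text
clock: 15.4
eef_pos: [0.4845, 0.2989, 0.3364]
orientation: [3.141, 0.003, -0.0]
wrist_force: [-0.6, 0.5, -0.5]
gripper_width: 0.236
gripper_force: 25.0
```

Run:
```python
from chk import *
S=shots(); tums(S); brush(S)
```

```text
tum [[0.6031, 0.1985], [0.6007, 0.1992]] mean [0.6019 0.1989]
tum [[0.5904, 0.0146], [0.5882, 0.0137]] mean [0.5893 0.0142]
15.5 [0.485  0.2984 0.3366] [ 3.141e+00  1.000e-03 -0.000e+00]
bristle bottom [0.4857 0.2986] zb 0.1606 tilt [-0.015  0.013] [0.0002 0.0006]
```

>>> step_arm(
  steps=[1, 0, 0, 20, 0, 0, 0, 1, 0, 0, 25, 0, 0, 0, 1, 0, 0, 25, 0, 0, 0, 1, 0, 0, 25, 0, 0, 0, 1, 0, 0, 25, 0, 0, 0, 1, 0, 0, 20, 0, 0, 0, 1, 0, 0, 10, 0, 0, 0, 1, 0, 0, 0, 0, 0, 0, 1, 0, 0, 0, 0, 0, 0],
)

```text
clock: 16.4
eef_pos: [0.4853, 0.2992, 0.1876]
orientation: [-3.141, -0.002, -0.002]
wrist_force: [-0.2, -1.0, -1.6]
gripper_width: 0.24
gripper_force: 25.0
```

>>> step_arm(
  steps=[0, 0, 0, 0, 0, 0, 0, 0, 0, 0, 0, 0, 0, 0, 0, 0, 0, 0, 0, 0, 0, 0, 0, 0, 0, 0, 0, 0, 0, 0, 0, 0, 0, 0, 0, 0, 0, 0, 0, 0, 0, 0, 0, 0, 0, 0, 0, 0, 0, 0, 0, 0, 0, 0, 0, 0, 0, 0, 0, -20, 0, 0, 0, 0, 0, 0, -25, 0, 0, 0, 0, 0, 0, -25, 0, 0, 0, 0, 0, 0, -20, 0, 0, 0],
)

```text
clock: 17.6
eef_pos: [0.4848, 0.2995, 0.2782]
orientation: [-3.141, -0.003, -0.002]
wrist_force: [-0.0, -0.1, -0.3]
gripper_width: 1.001
gripper_force: 0.0
```

>>> step_arm(
  steps=[0, -4, 15, 0, 0, 0, 0, 0, -5, 30, 0, 0, 0, 0, 0, -6, 30, 0, 0, 0, 0, 0, -6, 30, 0, 0, 0, 0, 0, -6, 30, 0, 0, 0, 0, 0, -5, 22, 10, 0, 0, 0, 0, -2, 9, 30, 0, 0, 0, 0, 0, 0, 35, 0, 0, 0, 0, 0, 0, 35, 0, 0, 0, 0, 0, 0, 30, 0, 0, 0, 0, 0, 0, 15, 0, 0, 0, 0, 0, 0, 0, 0, 0, 0],
)

```text
clock: 18.8
eef_pos: [0.4476, 0.1325, 0.1183]
orientation: [3.141, 0.003, -0.011]
wrist_force: [-0.9, 0.6, -0.5]
gripper_width: 1.0
gripper_force: 0.0
```

Run:
```python
from chk import *
S=shots('x'); tums(S); st()
for n in S:
    P=sel(S[n],(.482,.297),.05,.15,.23); m,u=axis(P); print('brush',len(P),P[:,2].max().round(3),m.round(3))
    Q=sel(S[n],(.45,.133),.03,.03,.04);print('collar',len(Q),Q.mean(0).round(4))
```

```text
tum [[0.6031, 0.1986], [0.6008, 0.1994]] mean [0.602 0.199]
tum [[0.5903, 0.0147], [0.5883, 0.0138]] mean [0.5893 0.0142]
{'clock': 18.9, 'joints': [0.033, 0.135, 1.98, -0.0, 1.027, 1.602], 'eef_pos': [0.45, 0.133, 0.121], 'wrist_force': [0.414, -0.031, 0.662], 'gripper_width': 0.997, 'gripper_force': 0.0}
[[1.0, 0.002, -0.001], [0.002, -1.0, -0.0], [-0.001, 0.0, -1.0]]
brush 275 0.216 [0.493 0.295 0.186]
collar 72 [0.4505 0.1336 0.0339]
brush 128 0.218 [0.485 0.295 0.196]
collar 0 [nan nan nan]<stdin>:5: RuntimeWarning: Mean of empty slice.
  ret = um.true_divide(
```

>>> step_arm(
  steps=[0, 0, 0, 20, 0, 0, 0, 0, 0, 0, 25, 0, 0, 0, 0, 0, 0, 20, 0, 0, 0, 0, 0, 0, 12, 0, 0, 0, 0, 0, 0, 0, 0, 0, 0, 1, 0, 0, 0, 0, 0, 0, 1, 0, 0, 0, 0, 0, 0, 1, 0, 0, 0, 0, 0, 0, 1, 0, 0, 0, 0, 0, 0, 1, 0, 0, 0, 0, 0, 0, 1, 0, 0, 0, 0, 0, 0, 1, 0, 0, 0, 0, 0, 0, 1, 0, 0, 0, 0, 0, 0, 1, 0, 0, 0, 0, 0, 0, 1, 0, 0, 0, 0, 0, 0, 1, 0, 0, 0, 0, 0, 0],
  squeeze=15,
)

```text
clock: 20.5
eef_pos: [0.4509, 0.1333, 0.0447]
orientation: [-3.142, -0.003, 0.0]
wrist_force: [0.3, 1.0, -0.9]
gripper_width: 0.29
gripper_force: 15.0
```

>>> step_arm(
  steps=[1, 0, 0, -15, 0, 0, 0, 1, 0, 0, -25, 0, 0, 0, 1, 0, 0, -30, 0, 0, 0, 1, 0, 0, -30, 0, 0, 0, 1, 0, 0, -30, 0, 0, 0, 1, 15, -6, -10, 0, 0, 0, 1, 25, -11, 0, 0, 0, 0, 1, 30, -13, 0, 0, 0, 0, 1, 30, -13, 0, 0, 0, 0, 1, 25, -11, 0, 0, 0, 0, 1, 18, -8, 0, 0, 0, 0, 1, 8, -4, 0, 0, 0, 0, 1, 0, 0, 0, 0, 0, 0, 1, 0, 0, 0, 0, 0, 0],
)

```text
clock: 21.9
eef_pos: [0.6009, 0.1994, 0.1842]
orientation: [3.141, 0.004, -0.002]
wrist_force: [-0.3, -0.8, -0.7]
gripper_width: 0.291
gripper_force: 15.0
```

```bash
cat >> chk.py <<'E'
def lid(S,c,zo):
    o=manip.get_obs(); print(o['clock'],np.round(o['eef_pos'],4),np.round(o['orientation'],3))
    for n in S:
        P=sel(S[n],c,.045,zo+.008,zo+.019)
        if len(P)<20: print(n,'few');continue
        K,D,R,t=cal(n); 
        f=lambda v:np.maximum(np.hypot(P[:,0]-v[0],P[:,1]-v[1])-.034,0)*3
        e=np.hypot(*(P[:,:2]-P[:,:2].mean(0)).T)
        print(n,len(P),'flange enc',*disc(P,0),'mean z',P[:,2].mean().round(4))
E
python3 - <<'E'
from chk import *
S=shots('lid1'); tums(S,((.602,.199),)); o=manip.get_obs()['eef_pos']; lid(S,o[:2],o[2]-.0447)
im=cv2.imread('pics/scene_lid1.png'); t=cv2.imread('pics/top_lid1.png')
cv2.imwrite('pics/c1.png',cv2.resize(np.hstack([im[130:270,330:500],t[160:300,170:340]]),None,fx=2.3,fy=2.3,interpolation=cv2.INTER_CUBIC))
E
```

```text
tum [[0.6024, 0.1988], [nan, nan]] mean [0.6024 0.1988]
22.0 [0.6009 0.1993 0.1846] [ 3.141e+00  3.000e-03 -1.000e-03]
scene 356 flange enc [0.60123539 0.19846305] 0.03446441888809204 mean z 0.1562
top 43 flange enc [0.58399653 0.20145953] 0.030293058604002 mean z 0.1554
```

View pics/c1.png

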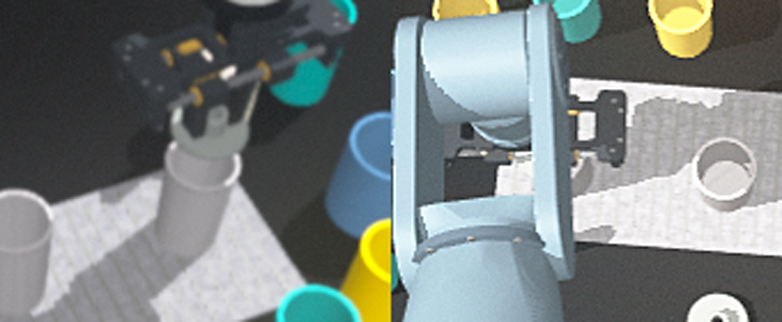

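The crop shows the lid held level directly over the left tumbler (about 205,160 in the left half).

>>> step_arm(
  steps=[1, 1, 0, 10, 0, 0, 0, 1, 0, 0, 10, 0, 0, 0, 1, 0, 0, 8, 0, 0, 0, 1, 0, 0, 5, 0, 0, 0, 1, 0, 0, 4, 0, 0, 0, 1, 0, 0, 1, 0, 0, 0, 1, 0, 0, 0, 0, 0, 0, 1, 0, 0, 0, 0, 0, 0],
)

```text
clock: 22.8
eef_pos: [0.603, 0.1997, 0.1471]
orientation: [-3.141, -0.003, -0.001]
wrist_force: [-1.0, 0.5, -0.1]
gripper_width: 0.289
gripper_force: 15.0
```

>>> step_arm(
  steps=[0, 0, 0, 0, 0, 0, 0, 0, 0, 0, 0, 0, 0, 0, 0, 0, 0, 0, 0, 0, 0, 0, 0, 0, 0, 0, 0, 0, 0, 0, 0, 0, 0, 0, 0, 0, 0, 0, -5, 0, 0, 0, 0, 0, 0, -15, 0, 0, 0, 0, 0, 0, -25, 0, 0, 0, 0, 0, 0, -20, 0, 0, 0, 0, -16, 16, 0, 0, 0, 0, 0, -25, 26, 0, 0, 0, 0, 0, -30, 31, 0, 0, 0, 0, 0, -30, 32, 0, 0, 0, 0, 0, -30, 32, 0, 0, 0, 0, 0, -25, 26, 15, 0, 0, 0, 0, -16, 16, 30, 0, 0, 0, 0, 0, 0, 30, 0, 0, 0, 0, 0, 0, 15, 0, 0, 0, 0, 0, 0, 0, 0, 0, 0],
)

```text
clock: 24.7
eef_pos: [0.4301, 0.0202, 0.1209]
orientation: [-3.141, -0.002, 0.004]
wrist_force: [-0.1, 0.1, 0.8]
gripper_width: 1.002
gripper_force: 0.0
```

Run:
```python
from chk import *
S=shots('l1'); tums(S,((.589,.014),)); st()
lid(S,(.602,.199),.101)
for n in S:
    Q=sel(S[n],(.602,.199),.03,.13,.14);print('collar',len(Q),Q.mean(0).round(4),disc(Q,0))
    Q=sel(S[n],(.431,.0205),.03,.03,.04);print('collar A',len(Q),Q.mean(0).round(4) if len(Q) else '')
```

```text
tum [[0.5905, 0.0147], [0.5884, 0.0138]] mean [0.5894 0.0143]
{'clock': 24.8, 'joints': [-0.229, 0.049, 2.071, 0.0, 1.02, 1.339], 'eef_pos': [0.432, 0.02, 0.123], 'wrist_force': [0.243, -0.174, 0.304], 'gripper_width': 1.001, 'gripper_force': 0.0}
[[1.0, 0.002, 0.001], [0.002, -1.0, -0.0], [0.001, 0.0, -1.0]]
24.8 [0.4319 0.0201 0.1229] [3.141e+00 4.000e-03 2.000e-03]
scene 547 flange enc [0.60283041 0.20045373] 0.03639229014515877 mean z 0.1166
top 438 flange enc [0.60166645 0.1998191 ] 0.03482792526483536 mean z 0.1159
collar 99 [0.6038 0.1987 0.1343] (array([0.60267174, 0.19956794]), 0.014044186100363731)
collar A 75 [0.4322 0.0204 0.0342]
collar 62 [0.6014 0.1996 0.1346] (array([0.60063255, 0.19955683]), 0.013133005239069462)
collar A 0
```

>>> step_arm(
  steps=[0, 0, 0, 20, 0, 0, 0, 0, 0, 0, 25, 0, 0, 0, 0, 0, 0, 20, 0, 0, 0, 0, 0, 0, 13, 0, 0, 0, 0, 0, 0, 0, 0, 0, 0, 1, 0, 0, 0, 0, 0, 0, 1, 0, 0, 0, 0, 0, 0, 1, 0, 0, 0, 0, 0, 0, 1, 0, 0, 0, 0, 0, 0, 1, 0, 0, 0, 0, 0, 0, 1, 0, 0, 0, 0, 0, 0, 1, 0, 0, 0, 0, 0, 0, 1, 0, 0, 0, 0, 0, 0, 1, 0, 0, 0, 0, 0, 0, 1, 0, 0, 0, 0, 0, 0, 1, 0, 0, 0, 0, 0, 0],
)

```text
clock: 26.4
eef_pos: [0.4311, 0.0203, 0.0437]
orientation: [-3.142, -0.003, 0.0]
wrist_force: [-0.2, -0.3, 0.6]
gripper_width: 0.284
gripper_force: 15.0
```

>>> step_arm(
  steps=[1, 0, 0, -15, 0, 0, 0, 1, 0, 0, -25, 0, 0, 0, 1, 0, 0, -30, 0, 0, 0, 1, 0, 0, -30, 0, 0, 0, 1, 0, 0, -30, 0, 0, 0, 1, 15, 0, -10, 0, 0, 0, 1, 25, 1, 0, 0, 0, 0, 1, 30, 2, 0, 0, 0, 0, 1, 30, 2, 0, 0, 0, 0, 1, 28, 1, 0, 0, 0, 0, 1, 20, 0, 0, 0, 0, 0, 1, 10, 0, 0, 0, 0, 0, 1, 0, 0, 0, 0, 0, 0, 1, 0, 0, 0, 0, 0, 0],
)

```text
clock: 27.8
eef_pos: [0.5883, 0.0148, 0.1832]
orientation: [-3.141, -0.004, 0.002]
wrist_force: [-0.5, -1.0, -0.4]
gripper_width: 0.281
gripper_force: 15.0
```

Run:
```python
from chk import *
S=shots('l2'); tums(S,((.589,.014),)); st(); o=manip.get_obs()['eef_pos']; lid(S,o[:2],o[2]-.0447)
```

```text
tum [[0.5896, 0.015], [0.5891, 0.0139]] mean [0.5894 0.0144]
{'clock': 27.9, 'joints': [-0.176, 0.292, 1.642, -0.0, 1.208, 1.392], 'eef_pos': [0.588, 0.015, 0.184], 'wrist_force': [0.26, -0.265, -0.872], 'gripper_width': 0.284, 'gripper_force': 15.0}
[[1.0, 0.002, -0.001], [0.002, -1.0, 0.0], [-0.001, -0.0, -1.0]]
27.9 [0.5882 0.0148 0.1836] [-3.141e+00 -4.000e-03  1.000e-03]
scene 335 flange enc [0.58894396 0.01504079] 0.034567221999168396 mean z 0.1559
top 110 flange enc [0.56315422 0.01549715] 0.02276485227048397 mean z 0.1545
```

>>> step_arm(
  steps=[1, 1, 0, 10, 0, 0, 0, 1, 0, 0, 10, 0, 0, 0, 1, 0, 0, 8, 0, 0, 0, 1, 0, 0, 5, 0, 0, 0, 1, 0, 0, 4, 0, 0, 0, 1, 0, 0, 0, 0, 0, 0, 1, 0, 0, 0, 0, 0, 0, 0, 0, 0, 0, 0, 0, 0, 0, 0, 0, 0, 0, 0, 0, 0, 0, 0, 0, 0, 0, 0, 0, 0, 0, 0, 0, 0, 0, 0, 0, 0, 0, 0, 0, 0, 0, 0, -5, 0, 0, 0, 0, 0, 0, -15, 0, 0, 0, 0, 0, 0, -25, 0, 0, 0, 0, 0, 0, -30, 0, 0, 0, 0, 0, 0, -30, 0, 0, 0, 0, 0, 0, -30, 0, 0, 0],
)

```text
$.steps: bad value
```

>>> step_arm(
  steps=[1, 1, 0, 10, 0, 0, 0, 1, 0, 0, 10, 0, 0, 0, 1, 0, 0, 8, 0, 0, 0, 1, 0, 0, 5, 0, 0, 0, 1, 0, 0, 4, 0, 0, 0, 1, 0, 0, 0, 0, 0, 0, 1, 0, 0, 0, 0, 0, 0],
)

```text
clock: 28.6
eef_pos: [0.5903, 0.0146, 0.1468]
orientation: [-3.142, -0.003, -0.0]
wrist_force: [-0.1, 0.4, -0.4]
gripper_width: 0.282
gripper_force: 15.0
```

>>> step_arm(
  steps=[0, 0, 0, 0, 0, 0, 0, 0, 0, 0, 0, 0, 0, 0, 0, 0, 0, 0, 0, 0, 0, 0, 0, 0, 0, 0, 0, 0, 0, 0, 0, 0, 0, 0, 0, 0, 0, 0, -5, 0, 0, 0, 0, 0, 0, -15, 0, 0, 0, 0, 0, 0, -25, 0, 0, 0, 0, 0, 0, -30, 0, 0, 0, 0, 0, 0, -30, 0, 0, 0, 0, 0, 0, -15, 0, 0, 0],
)

```text
clock: 29.7
eef_pos: [0.5915, 0.0144, 0.2712]
orientation: [3.141, 0.003, 0.009]
wrist_force: [-0.1, -0.5, 0.4]
gripper_width: 1.001
gripper_force: 0.0
```

>>> step_arm(
  steps=[0, -10, 15, 0, 0, 0, 0, 0, -22, 30, 0, 0, 0, 0, 0, -25, 36, 0, 0, 0, 0, 0, -25, 36, 0, 0, 0, 0, 0, -25, 36, 0, 0, 0, 0, 0, -25, 36, 0, 0, 0, 0, 0, -25, 36, 0, 0, 0, 0, 0, -25, 36, 0, 0, 0, 0, 0, -18, 27, 0, 0, 0, 0, 0, -8, 12, 0, 0, 0, 0, 0, -2, 3, 0, 0, 0, 0, 0, 0, 0, 0, 0, 0, 0, 0, 0, 0, 0, 0, 0, 0, 0, 0, 0, 0, 0, 0],
)

```text
$.steps: bad value
```

Run:
```python
from chk import *
S=shots('s1'); st()
for c in ((.602,.199),(.589,.014)):
  lid(S,c,.101)
  for n in S:
    Q=sel(S[n],c,.03,.13,.14);print('collar',len(Q),Q.mean(0).round(4),disc(Q,0)[0].round(4))
for n in S:
  for c in ((.381,-.289),(.434,-.304),(.487,-.319)):
    P=sel(S[n],c,.022,.07,.2)
    if len(P)>20:
        a,b,z0,s=cyl([P],.005); print(n,len(P),'z.05',(a+b*(.05-z0)).round(4),'z.19',(a+b*(.19-z0)).round(4))
im=cv2.imread('pics/scene_s1.png'); t=cv2.imread('pics/top_s1.png')
cv2.imwrite('pics/c2.png',cv2.resize(np.hstack([im[130:290,110:270],t[220:380,360:520]]),None,fx=2.4,fy=2.4,interpolation=cv2.INTER_CUBIC))
```

```text
{'clock': 29.8, 'joints': [-0.176, 0.209, 1.561, 0.0, 1.366, 1.392], 'eef_pos': [0.592, 0.014, 0.27], 'wrist_force': [-0.234, 0.637, 0.42], 'gripper_width': 0.999, 'gripper_force': 0.0}
[[1.0, 0.002, 0.006], [0.002, -1.0, -0.001], [0.006, 0.001, -1.0]]
29.8 [0.5917 0.0144 0.2703] [3.141 0.004 0.009]
scene 544 flange enc [0.60266745 0.19868754] 0.03523308038711548 mean z 0.1166
top 441 flange enc [0.60159391 0.20023449] 0.03505449742078781 mean z 0.1158
collar 95 [0.6036 0.199  0.1343] [0.6027 0.1996]
collar 62 [0.601  0.2004 0.1346] [0.6007 0.2001]
29.8 [0.5917 0.0144 0.2703] [3.141 0.004 0.009]
scene 614 flange enc [0.59105176 0.01466953] 0.03517298772931099 mean z 0.1168
top 261 flange enc [0.58570772 0.01679496] 0.031990230083465576 mean z 0.1157
collar 102 [0.5917 0.0137 0.1344] [0.5903 0.0151]
collar 65 [0.589  0.0132 0.1346] [0.5893 0.0137]
scene 216 z.05 [ 0.3813 -0.2884] z.19 [ 0.3816 -0.2897]
scene 227 z.05 [ 0.4334 -0.3031] z.19 [ 0.4341 -0.3039]
scene 234 z.05 [ 0.487 -0.318] z.19 [ 0.486  -0.3188]
top 56 z.05 [ 0.3805 -0.2898] z.19 [ 0.3809 -0.2898]
top 60 z.05 [ 0.4328 -0.3044] z.19 [ 0.4336 -0.3052]
top 67 z.05 [ 0.4859 -0.3191] z.19 [ 0.4864 -0.3201]
```

View pics/c2.png

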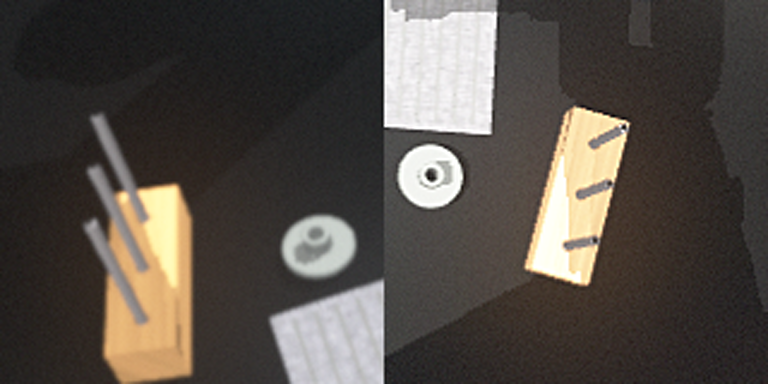

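Both lids are seated, and the crop shows three vertical straws in the stand. Heading to the nearest one.

>>> step_arm(
  steps=[0, -10, 15, 0, 0, 0, 0, 0, -22, 30, 0, 0, 0, 0, 0, -25, 36, 0, 0, 0, 0, 0, -25, 36, 0, 0, 0, 0, 0, -25, 36, 0, 0, 0, 0, 0, -25, 36, 0, 0, 0, 0, 0, -25, 36, 0, 0, 0, 0, 0, -25, 36, 0, 0, 0, 0, 0, -18, 27, 0, 0, 0, 0, 0, -8, 12, 0, 0, 0, 0, 0, -2, 3, 0, 0, 0, 0, 0, 0, 0, 0, 0, 0, 0, 0, 0, 0, 0, 0, 0, 0],
)

```text
clock: 31.1
eef_pos: [0.3812, -0.2878, 0.2662]
orientation: [-3.14, -0.005, 0.001]
wrist_force: [-0.4, 0.0, 0.1]
gripper_width: 1.0
gripper_force: 0.0
```

>>> step_arm(
  steps=[0, 0, 1, 15, 0, 0, 0, 0, 0, 0, 25, 0, 0, 0, 0, 0, 0, 30, 0, 0, 0, 0, 0, 0, 20, 0, 0, 0, 0, 0, 0, 10, 0, 0, 0, 0, 0, 0, 0, 0, 0, 0, 1, 0, 0, 0, 0, 0, 0, 1, 0, 0, 0, 0, 0, 0, 1, 0, 0, 0, 0, 0, 0, 1, 0, 0, 0, 0, 0, 0, 1, 0, 0, 0, 0, 0, 0, 1, 0, 0, 0, 0, 0, 0, 1, 0, 0, 0, 0, 0, 0, 1, 0, 0, 0, 0, 0, 0, 1, 0, 0, 0, 0, 0, 0, 1, 0, 0, 0, 0, 0, 0, 1, 0, 0, 0, 0, 0, 0],
  squeeze=15,
)

```text
clock: 32.8
eef_pos: [0.3808, -0.2898, 0.1667]
orientation: [-3.141, -0.003, 0.0]
wrist_force: [0.4, -0.3, -0.5]
gripper_width: 0.105
gripper_force: 15.0
```

>>> step_arm(
  steps=[1, 0, 0, 0, 0, 0, 0, 1, 0, 0, 0, 0, 0, 0, 1, 0, 0, 0, 0, 0, 0],
)

```text
clock: 33.1
eef_pos: [0.3808, -0.2898, 0.1667]
orientation: [-3.142, -0.003, 0.0]
wrist_force: [-0.1, 0.3, 0.1]
gripper_width: 0.102
gripper_force: 15.0
```

>>> step_arm(
  steps=[1, 0, 0, -10, 0, 0, 0, 1, 0, 0, -20, 0, 0, 0, 1, 0, 0, -30, 0, 0, 0, 1, 0, 0, -30, 0, 0, 0, 1, 0, 0, -30, 0, 0, 0, 1, 0, 0, -20, 0, 0, 0, 1, 0, 0, -10, 0, 0, 0],
)

```text
clock: 33.8
eef_pos: [0.3814, -0.2904, 0.3197]
orientation: [3.138, 0.004, 0.004]
wrist_force: [0.5, 0.2, -0.2]
gripper_width: 0.107
gripper_force: 15.0
```

>>> step_arm(
  steps=[1, 10, -15, 0, 0, 0, 0, 1, 20, -28, 0, 0, 0, 0, 1, 25, -36, 0, 0, 0, 0, 1, 25, -36, 0, 0, 0, 0, 1, 25, -36, 0, 0, 0, 0, 1, 25, -36, 0, 0, 0, 0, 1, 25, -36, 0, 0, 0, 0, 1, 22, -34, 0, 0, 0, 0, 1, 18, -27, 0, 0, 0, 0, 1, 9, -13, 0, 0, 0, 0, 1, 4, -6, 0, 0, 0, 0, 1, 0, 0, 0, 0, 0, 0, 1, 0, 0, 0, 0, 0, 0],
)

```text
clock: 35.1
eef_pos: [0.5877, 0.0125, 0.3166]
orientation: [3.141, 0.002, -0.001]
wrist_force: [0.3, -0.1, -1.0]
gripper_width: 0.108
gripper_force: 15.0
```

```bash
cat >> chk.py <<'E'
def straw(S,c):
    """c: tumbler guess. straw tip and lid hole, each camera, and their difference (same camera)"""
    o=manip.get_obs(); p=np.array(o['eef_pos']); print(o['clock'],p.round(4),np.round(o['orientation'],3))
    zb=p[2]-.1567; dd=[]
    for n in S:
        P=sel(S[n],p,.02,zb+.008,p[2]-.035); Q=sel(S[n],c,.05,.129,.141); F=sel(S[n],c,.06,.105,.121)
        print(n,len(P),len(Q),len(F))
        if len(P)<15 or len(Q)<20: continue
        a,b,z0,s=cyl([P],.005); t=a+b*(zb-z0); h=disc(Q,0)[0]
        print('  tip',t.round(4),'zb',zb.round(4),'tilt',b.round(3),'hole',h.round(4),Q[:,:2].mean(0).round(4),'flange',disc(F,0)[0].round(4),'need mm',((h-t)*1e3).round(1))
E
python3 - <<'E'
from chk import *
S=shots('st1'); straw(S,(.5897,.0142)); straw(S,(.602,.199))
im=cv2.imread('pics/scene_st1.png'); t=cv2.imread('pics/top_st1.png')
cv2.imwrite('pics/c3.png',cv2.resize(np.hstack([im[130:290,260:420],t[160:320,230:390]]),None,fx=2.4,fy=2.4,interpolation=cv2.INTER_CUBIC))
E
```

```text
35.2 [0.5878 0.0123 0.3168] [ 3.141e+00  1.000e-03 -0.000e+00]
scene 233 105 641
  tip [0.5873 0.0126] zb 0.1601 tilt [-0.002  0.   ] hole [0.591  0.0138] [0.5919 0.0137] flange [0.5901 0.0143] need mm [3.7 1.2]
top 36 56 285
  tip [0.5871 0.0111] zb 0.1601 tilt [-0.004  0.001] hole [0.5897 0.0133] [0.5866 0.0137] flange [0.5843 0.0184] need mm [2.6 2.3]
35.2 [0.5878 0.0123 0.3168] [ 3.141e+00  1.000e-03 -0.000e+00]
scene 233 104 590
  tip [0.5873 0.0126] zb 0.1601 tilt [-0.002  0.   ] hole [0.6029 0.199 ] [0.6036 0.199 ] flange [0.6026 0.1983] need mm [ 15.7 186.3]
top 36 65 477
  tip [0.5871 0.0111] zb 0.1601 tilt [-0.004  0.001] hole [0.6005 0.2005] [0.6006 0.2004] flange [0.6008 0.2009] need mm [ 13.4 189.4]
```

View pics/c3.png

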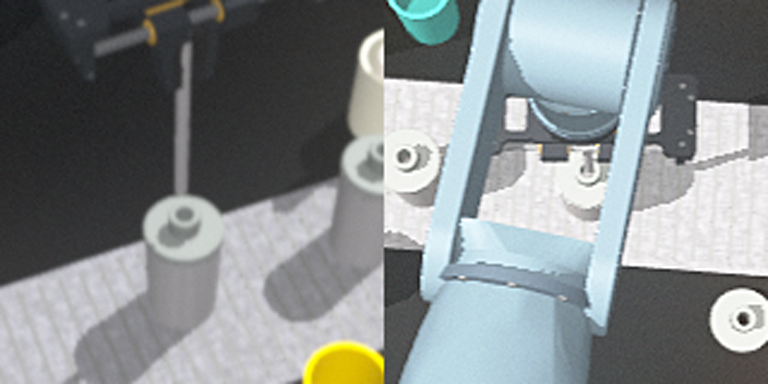

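The crop shows the straw hanging vertical just behind the hole of the middle lid (left half, tip 182,190; hole 185,215).

>>> step_arm(
  steps=[1, 3, -2, 0, 0, 0, 0, 1, 0, 0, 10, 0, 0, 0, 1, 0, 0, 8, 0, 0, 0, 1, 0, 0, 0, 0, 0, 0, 1, 0, 0, 0, 0, 0, 0],
)

```text
clock: 35.7
eef_pos: [0.5909, 0.0156, 0.298]
orientation: [-3.141, -0.003, 0.002]
wrist_force: [0.5, -0.1, 0.7]
gripper_width: 0.107
gripper_force: 15.0
```

Run:
```python
from chk import *
S=shots('st2'); straw(S,(.5897,.0142))
im=cv2.imread('pics/scene_st2.png')
cv2.imwrite('pics/c4.png',cv2.resize(im[180:280,290:390],None,fx=5,fy=5,interpolation=cv2.INTER_CUBIC))
```

```text
35.8 [0.5913 0.0156 0.2988] [3.142e+00 3.000e-03 0.000e+00]
scene 217 88 631
  tip [0.5902 0.0161] zb 0.1421 tilt [-0.001 -0.003] hole [0.5903 0.014 ] [0.5929 0.0126] flange [0.5909 0.0147] need mm [ 0.1 -2.1]
top 33 54 261
  tip [0.5899 0.0145] zb 0.1421 tilt [0.003 0.001] hole [0.5892 0.0136] [0.5863 0.0132] flange [0.5842 0.0182] need mm [-0.7 -0.9]
```

View pics/c4.png

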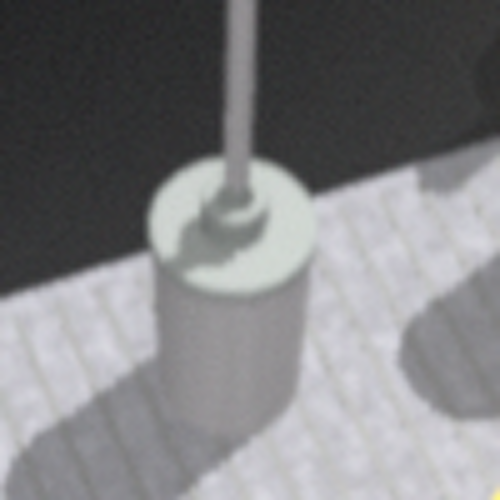

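Straw tip is over the collar, about 1 mm off in y. Correct it and go down slowly.

>>> step_arm(
  steps=[1, 0, 1, 0, 0, 0, 0, 1, 0, 0, 4, 0, 0, 0, 1, 0, 0, 4, 0, 0, 0, 1, 0, 0, 4, 0, 0, 0, 1, 0, 0, 4, 0, 0, 0, 1, 0, 0, 4, 0, 0, 0, 1, 0, 0, 0, 0, 0, 0],
)

```text
clock: 36.5
eef_pos: [0.5908, 0.0147, 0.2778]
orientation: [-3.141, -0.003, 0.002]
wrist_force: [-0.1, -0.1, -0.9]
gripper_width: 0.105
gripper_force: 15.0
```

>>> step_arm(
  steps=[1, 0, 0, 10, 0, 0, 0, 1, 0, 0, 15, 0, 0, 0, 1, 0, 0, 15, 0, 0, 0, 1, 0, 0, 15, 0, 0, 0, 1, 0, 0, 15, 0, 0, 0, 1, 0, 0, 15, 0, 0, 0, 1, 0, 0, 12, 0, 0, 0, 1, 0, 0, 8, 0, 0, 0, 1, 0, 0, 3, 0, 0, 0, 1, 0, 0, 0, 0, 0, 0, 1, 0, 0, 0, 0, 0, 0],
)

```text
clock: 37.6
eef_pos: [0.5916, 0.0145, 0.1713]
orientation: [3.141, 0.003, 0.002]
wrist_force: [0.1, -0.4, 0.5]
gripper_width: 0.103
gripper_force: 15.0
```

>>> step_arm(
  steps=[0, 0, 0, 0, 0, 0, 0, 0, 0, 0, 0, 0, 0, 0, 0, 0, 0, 0, 0, 0, 0, 0, 0, 0, 0, 0, 0, 0, 0, 0, 0, 0, 0, 0, 0, 0, 0, 0, -10, 0, 0, 0, 0, 0, 0, -20, 0, 0, 0, 0, 0, 0, -25, 0, 0, 0, 0, 0, 0, -30, 0, 0, 0, 0, 0, 0, -15, 0, 0, 0, 0, 0, 0, 0, 0, 0, 0],
)

```text
clock: 38.7
eef_pos: [0.5927, 0.0144, 0.274]
orientation: [3.141, 0.004, 0.009]
wrist_force: [1.0, -0.1, 0.9]
gripper_width: 0.998
gripper_force: 0.0
```

Run:
```python
from chk import *
S=shots('st3'); st()
for n in S:
  P=sel(S[n],(.59,.0145),.02,.14,.215); print(n,len(P),P[:,2].max() if len(P) else '',P.mean(0).round(4))
  for c in ((.602,.199),(.589,.014)):
    Q=sel(S[n],c,.03,.13,.14);F=sel(S[n],c,.06,.105,.121);print('collar',len(Q),disc(Q,0)[0].round(4),'flange',disc(F,0)[0].round(4),F[:,2].mean().round(4))
```

```text
{'clock': 38.8, 'joints': [-0.176, 0.211, 1.558, 0.0, 1.373, 1.393], 'eef_pos': [0.591, 0.015, 0.27], 'wrist_force': [-0.594, -0.156, -1.336], 'gripper_width': 0.998, 'gripper_force': 0.0}
[[1.0, 0.002, -0.0], [0.002, -1.0, 0.0], [-0.0, -0.0, -1.0]]
scene 91 0.1911019657486141 [0.5951 0.0132 0.1682]
collar 93 [0.6031 0.1983] flange [0.6039 0.2005] 0.1164
collar 95 [0.5913 0.0152] flange [0.5915 0.0149] 0.1166
top 23 0.19194755467284752 [0.5879 0.0131 0.1706]
collar 61 [0.6004 0.1994] flange [0.6011 0.2002] 0.1161
collar 59 [0.5896 0.0131] flange [0.5851 0.0174] 0.116
```

First straw stands on the floor (top at 0.190). Now straw 2.

>>> step_arm(
  steps=[0, -8, 15, 0, 0, 0, 0, 0, -15, 30, 0, 0, 0, 0, 0, -18, 37, 0, 0, 0, 0, 0, -18, 37, 0, 0, 0, 0, 0, -18, 37, 0, 0, 0, 0, 0, -18, 37, 0, 0, 0, 0, 0, -18, 37, 0, 0, 0, 0, 0, -18, 36, 0, 0, 0, 0, 0, -15, 29, 0, 0, 0, 0, 0, -8, 15, 0, 0, 0, 0, 0, -4, 8, 0, 0, 0, 0, 0, 0, 0, 0, 0, 0, 0, 0, 0, 0, 0, 0, 0, 0],
)

```text
clock: 40.1
eef_pos: [0.4337, -0.3031, 0.2701]
orientation: [-3.14, -0.003, 0.001]
wrist_force: [-0.4, 0.4, -0.6]
gripper_width: 1.002
gripper_force: 0.0
```

>>> step_arm(
  steps=[0, 0, 1, 15, 0, 0, 0, 0, 0, 0, 25, 0, 0, 0, 0, 0, 0, 30, 0, 0, 0, 0, 0, 0, 20, 0, 0, 0, 0, 0, 0, 14, 0, 0, 0, 0, 0, 0, 0, 0, 0, 0, 1, 0, 0, 0, 0, 0, 0, 1, 0, 0, 0, 0, 0, 0, 1, 0, 0, 0, 0, 0, 0, 1, 0, 0, 0, 0, 0, 0, 1, 0, 0, 0, 0, 0, 0, 1, 0, 0, 0, 0, 0, 0, 1, 0, 0, 0, 0, 0, 0, 1, 0, 0, 0, 0, 0, 0, 1, 0, 0, 0, 0, 0, 0, 1, 0, 0, 0, 0, 0, 0, 1, 0, 0, 0, 0, 0, 0, 1, 0, 0, 0, 0, 0, 0],
)

```text
clock: 41.9
eef_pos: [0.4339, -0.3047, 0.1667]
orientation: [-3.142, -0.003, 0.0]
wrist_force: [0.1, -1.3, 0.4]
gripper_width: 0.103
gripper_force: 15.0
```

>>> step_arm(
  steps=[1, 0, 0, -10, 0, 0, 0, 1, 0, 0, -20, 0, 0, 0, 1, 0, 0, -30, 0, 0, 0, 1, 0, 0, -30, 0, 0, 0, 1, 0, 0, -30, 0, 0, 0, 1, 0, 0, -30, 0, 0, 0, 1, 0, 0, -30, 0, 0, 0, 1, 0, 0, -20, 0, 0, 0, 1, 0, 0, 0, 0, 0, 0],
)

```text
clock: 42.8
eef_pos: [0.4348, -0.3056, 0.3709]
orientation: [3.136, 0.004, 0.007]
wrist_force: [0.9, -0.3, 1.2]
gripper_width: 0.107
gripper_force: 15.0
```

>>> step_arm(
  steps=[1, 5, -15, 0, 0, 0, 0, 1, 10, -30, 0, 0, 0, 0, 1, 13, -38, 0, 0, 0, 0, 1, 13, -38, 0, 0, 0, 0, 1, 13, -38, 0, 0, 0, 0, 1, 13, -38, 0, 0, 0, 0, 1, 13, -38, 0, 0, 0, 0, 1, 13, -38, 0, 0, 0, 0, 1, 13, -38, 0, 0, 0, 0, 1, 13, -38, 0, 0, 0, 0, 1, 13, -38, 0, 0, 0, 0, 1, 13, -38, 0, 0, 0, 0, 1, 11, -38, 0, 0, 0, 0, 1, 7, -26, 0, 0, 0, 0, 1, 4, -12, 0, 0, 0, 0, 1, 2, -3, 0, 0, 0, 0, 1, 0, 0, 30, 0, 0, 0, 1, 0, 0, 20, 0, 0, 0, 1, 0, 0, 0, 0, 0, 0, 1, 0, 0, 0, 0, 0, 0],
)

```text
clock: 44.8
eef_pos: [0.6016, 0.1986, 0.3168]
orientation: [3.141, 0.001, -0.001]
wrist_force: [-0.8, -0.2, -0.4]
gripper_width: 0.105
gripper_force: 15.0
```

Run:
```python
from chk import *
S=shots('st4'); straw(S,(.602,.199))
```

```text
44.9 [0.6024 0.1991 0.3184] [-3.141e+00 -2.000e-03 -4.000e-03]
scene 228 103 584
  tip [0.6022 0.1991] zb 0.1617 tilt [ 0.002 -0.006] hole [0.6023 0.1995] [0.6037 0.1989] flange [0.6038 0.1993] need mm [0.1 0.4]
top 0 28 249
```

>>> step_arm(
  steps=[1, 0, 0, 10, 0, 0, 0, 1, 0, 0, 10, 0, 0, 0, 1, 0, 0, 4, 0, 0, 0, 1, 0, 0, 4, 0, 0, 0, 1, 0, 0, 4, 0, 0, 0, 1, 0, 0, 4, 0, 0, 0, 1, 0, 0, 4, 0, 0, 0, 1, 0, 0, 0, 0, 0, 0],
)

```text
clock: 45.7
eef_pos: [0.6015, 0.1996, 0.276]
orientation: [3.141, 0.003, -0.002]
wrist_force: [-0.2, 0.1, -0.7]
gripper_width: 0.108
gripper_force: 15.0
```

Entered without force. Down to the floor, release, retreat.

>>> step_arm(
  steps=[1, 0, 0, 10, 0, 0, 0, 1, 0, 0, 15, 0, 0, 0, 1, 0, 0, 15, 0, 0, 0, 1, 0, 0, 15, 0, 0, 0, 1, 0, 0, 15, 0, 0, 0, 1, 0, 0, 15, 0, 0, 0, 1, 0, 0, 12, 0, 0, 0, 1, 0, 0, 8, 0, 0, 0, 1, 0, 0, 2, 0, 0, 0, 1, 0, 0, 0, 0, 0, 0, 1, 0, 0, 0, 0, 0, 0],
)

```text
clock: 46.8
eef_pos: [0.6023, 0.1997, 0.1705]
orientation: [-3.141, -0.004, -0.002]
wrist_force: [-0.7, -0.5, 0.0]
gripper_width: 0.11
gripper_force: 15.0
```

>>> step_arm(
  steps=[0, 0, 0, 0, 0, 0, 0, 0, 0, 0, 0, 0, 0, 0, 0, 0, 0, 0, 0, 0, 0, 0, 0, 0, 0, 0, 0, 0, 0, 0, 0, 0, 0, 0, 0, 0, 0, 0, -10, 0, 0, 0, 0, 0, 0, -20, 0, 0, 0, 0, 0, 0, -25, 0, 0, 0, 0, 0, 0, -30, 0, 0, 0, 0, 0, 0, -30, 0, 0, 0, 0, -15, 15, -15, 0, 0, 0, 0, -30, 30, 0, 0, 0, 0, 0, -35, 35, 0, 0, 0, 0, 0, -35, 35, 0, 0, 0, 0, 0, -35, 35, 0, 0, 0, 0, 0, -20, 20, 0, 0, 0, 0, 0, 0, 0, 0, 0, 0, 0, 0, 0, 0, 0, 0, 0],
)

```text
$.steps: bad value
```

Run:
```python
from chk import *
S=shots('end'); st()
for c in ((.602,.199),(.59,.0145)):
 for n in S:
  P=sel(S[n],c,.022,.14,.215); Q=sel(S[n],c,.03,.13,.14);F=sel(S[n],c,.06,.105,.121)
  print(n,len(P),'straw top',P[:,2].max().round(4),'collar',Q.mean(0).round(4),'flange',disc(F,0)[0].round(4),F[:,2].mean().round(4))
for n in S:
    P=sel(S[n],(.482,.297),.05,.15,.23); print('brush',len(P),P[:,2].max().round(3),P.mean(0).round(3))
```

```text
{'clock': 46.9, 'joints': [0.133, 0.401, 1.527, 0.0, 1.212, 1.702], 'eef_pos': [0.602, 0.2, 0.171], 'wrist_force': [-0.495, 0.835, -0.366], 'gripper_width': 0.108, 'gripper_force': 15.0}
[[1.0, 0.002, 0.002], [0.002, -1.0, 0.0], [0.002, -0.0, -1.0]]
scene 257 straw top 0.2148 collar [0.6076 0.198  0.1346] flange [0.603  0.1985] 0.1162Traceback (most recent call last):
  File "<stdin>", line 6, in <module>
    return umr_maximum(a, axis, None, out, keepdims, initial, where)
ValueError: zero-size array to reduction operation maximum which has no identity
```

View pics/scene_end.png

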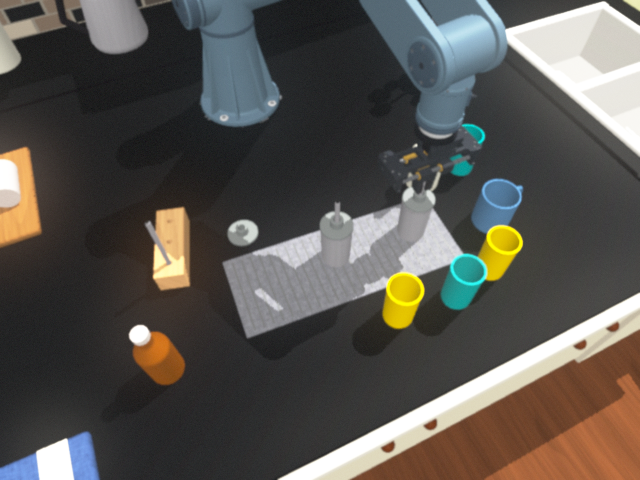

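The picture shows the middle tumbler finished (337,235) and the gripper still holding the straw in the left one (415,190), because the release call was refused. Repeating the release.

>>> step_arm(
  steps=[0, 0, 0, 0, 0, 0, 0, 0, 0, 0, 0, 0, 0, 0, 0, 0, 0, 0, 0, 0, 0, 0, 0, 0, 0, 0, 0, 0, 0, 0, 0, 0, 0, 0, 0, 0, 0, 0, -10, 0, 0, 0, 0, 0, 0, -20, 0, 0, 0, 0, 0, 0, -25, 0, 0, 0, 0, 0, 0, -30, 0, 0, 0, 0, 0, 0, -30, 0, 0, 0, 0, 0, 0, -15, 0, 0, 0],
)

```text
clock: 48.0
eef_pos: [0.6029, 0.1998, 0.3039]
orientation: [-3.141, -0.004, -0.008]
wrist_force: [0.7, -0.3, 0.1]
gripper_width: 1.0
gripper_force: 0.0
```

>>> step_arm(
  steps=[0, -15, 15, 0, 0, 0, 0, 0, -25, 25, 0, 0, 0, 0, 0, -30, 30, 0, 0, 0, 0, 0, -30, 30, 0, 0, 0, 0, 0, -30, 30, 0, 0, 0, 0, 0, -15, 20, 0, 0, 0, 0, 0, 0, 0, 0, 0, 0, 0, 0, 0, 0, 0, 0, 0, 0, 0, 0, 0, 0, 0, 0, 0],
)

```text
clock: 48.9
eef_pos: [0.4577, 0.0498, 0.2998]
orientation: [-3.141, -0.004, -0.001]
wrist_force: [1.3, 0.2, -0.2]
gripper_width: 1.002
gripper_force: 0.0
```

Run:
```python
from chk import *
S=shots('end2'); st()
for c in ((.602,.199),(.59,.0145)):
 for n in S:
  P=sel(S[n],c,.022,.14,.215); Q=sel(S[n],c,.03,.13,.14);F=sel(S[n],c,.06,.105,.121)
  if len(P) and len(Q): print(n,len(P),'straw top',P[:,2].max().round(4),'collar',Q.mean(0).round(4),'flange',disc(F,0)[0].round(4),F[:,2].mean().round(4))
for n in S:
    P=sel(S[n],(.482,.297),.05,.15,.23)
    if len(P): print('brush',len(P),P[:,2].max().round(3),P.mean(0).round(3))
```

```text
{'clock': 49.0, 'joints': [-0.15, -0.115, 1.839, 0.0, 1.419, 1.417], 'eef_pos': [0.458, 0.05, 0.3], 'wrist_force': [0.198, -0.733, -0.214], 'gripper_width': 1.0, 'gripper_force': 0.0}
[[1.0, 0.003, -0.0], [0.003, -1.0, 0.0], [-0.0, -0.0, -1.0]]
scene 89 straw top 0.1894 collar [0.605  0.1977 0.1349] flange [0.604  0.1997] 0.1162
top 33 straw top 0.1922 collar [0.5989 0.1984 0.1346] flange [0.6013 0.2008] 0.1163
scene 92 straw top 0.1915 collar [0.5936 0.0124 0.1348] flange [0.5906 0.0139] 0.1167
top 31 straw top 0.1942 collar [0.5877 0.0127 0.1348] flange [0.59   0.0128] 0.1161
brush 273 0.216 [0.493 0.295 0.186]
brush 125 0.219 [0.484 0.295 0.197]
```

View pics/scene_end2.png

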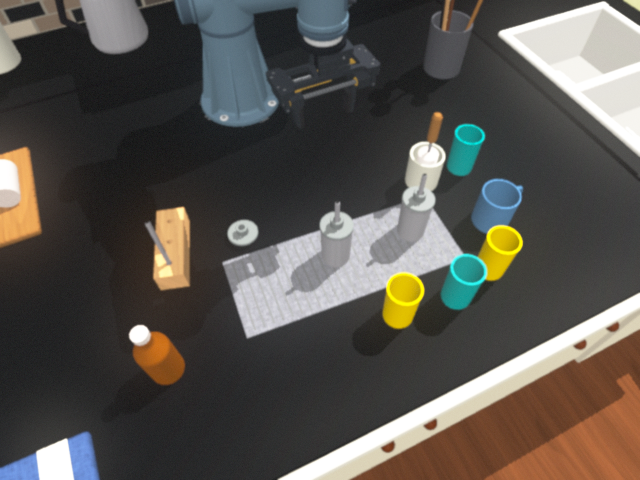

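Both tumblers (415,215 and 337,240) are lidded with straws, the brush stands in the crock (425,160), and the mug and soap bottle look untouched.

```bash
python3 -c "
from plant import manip
print(manip.hand_in())"
```

```text
the job is handed in; nothing more can be done
None
```

I handed the job in: both tumblers that were on the mat (left and middle) are scrubbed, lidded and have a straw standing on the floor, the brush is back in its crock, and the right tumbler was absent; the hand-in gave no verdict.

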